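# Close the balance's draft shield and tare it

### The job

The empty weighing cup stands on the pan of the analytical balance, whose draft shield has been left open. With your fingertips gently push the glass top panel and the glass side door on the right (as the robot sees it) fully shut, and then, with the shield closed all round, press the blue tare key on the front of the balance right down and let it come up again. Do not disturb the cup on the pan, the other two keys, the left door, or the bottles and well plate beside the balance; do not shove the balance hard or slam its glass, and pick nothing up.

Things in the scene. Friction and masses are not known exactly. Their poses are not given: they have to be found in the camera images.
- balance: Grey-white analytical balance fixed to the bench at any small yaw, 332 x 210 x 245 mm. Origin on the bench under its middle; x to its back, y to its left, z up. Front terminal (x -187 to -75 mm) 44 mm high, its display up to 66 mm; glass chamber x -75 to 95, y -97 to 97, z 60 to 245 mm, front and back fixed. Top panel and side doors slide back (+x) to open, forward (-x) to shut.
- top_panel (a joint): Opening of the sliding glass top panel in m: 0 shut (front stop), 0.10 fully open (slid back, in the balance's +x). It stays where it is left and slides with about 1.5 N of friction. The panel's upper face is 245 mm above the bench.
- top_grip (a point): Middle of the top edge of the blue push ridge on the top panel; it travels with the panel. The ridge runs across the balance: 90 mm wide (y), 12 mm thick (x), standing 20 mm up from the glass, top 265 mm above the bench. The glass behind it (+x) is flat and free for 139 mm.
- right_door (a joint): Opening of the sliding glass side door on the right (-y side of the balance) in m: 0 shut (front stop), 0.10 fully open (slid back). It stays where it is left and slides with about 1.5 N of friction.
- right_grip (a point): Top end of the upright blue grip bar at the front edge of the right door, in the middle of its section; it travels with the door. The bar stands out 22 mm from the outer face of the glass (y), is 14 mm thick (x), and runs from 64 to 236 mm above the bench. Behind it (+x), outside the glass, there is nothing within 80 mm at that height.
- left_door (a joint): Opening of the same kind of door on the left (+y) side in m; shut (0) at the start, and to stay so.
- tare_key (a joint): Travel of the blue tare key in m: 0 up, 0.003 fully down; it presses straight down and springs back when let go, about 0.7 N at first and 4 N at the bottom.
- tare_top (a point): Centre of the top face of the blue tare key, the right-most (-y) of three keys on the front terminal; 20 mm (x) by 34 mm (y), top 50 mm above the bench and 6 mm above the terminal round it. The chamber's front pane stands 83 mm behind it (+x).
- menu_key (a joint): Travel in m of the grey key in the middle, 65 mm to the left of the tare key and of the same size; not to be pressed.
- power_key (a joint): Travel in m of the grey key at the left, 130 mm to the left of the tare key and of the same size; not to be pressed.
- cup_center (a point): Centre of the small white open weighing cup, 38 mm across and 40 mm high, that stands loose on the round steel pan inside the chamber (pan top 74 mm above the bench).
- amber_bottle: Amber glass bottle with a black cap, 64 mm across, 135 mm high, loose on the bench beside the balance. Origin at the centre of its underside.
- red_cap_bottle: Small white bottle with a red cap, 42 mm across, 85 mm high, loose on the bench beside the balance. Origin at the centre of its underside.
- well_plate: Clear 96-well plate, 86 x 128 x 14 mm, lying loose on the bench beside the balance. Origin at the centre of its underside.

How it is judged:
By the outcome, as a careful person would: the job done as asked, in the order asked, and still so for the second after the job is handed in, with the robot touching nothing.
It also fails if it takes over 54 s, if anything falls off the work surface, if the arm or the gripper's body presses on something with over 40 N, if the wrist force passes 120 N, or if a joint passes its speed limit or range.

### The arm

A 7-joint arm with a two-finger parallel gripper is mounted at the origin on the work surface. World frame = base frame: x ahead of the robot, y to its left, z up, the work surface at z = 0. Lengths are in m, angles in rad, forces in N, time in s.
With the tool pointing down it reaches from about 0.4 to 0.875 m from the base axis. Payload 6.5 kg.
Tool frame: the origin (TCP) lies on the centre line of the jaws, within the pads' length; the fingertips stand 25 mm ahead of it and the grasp point (between the pads) lies 6 mm ahead of it (ctrl.tip_reach is the z of the fingertips in the tool frame, in m); z points along the fingers, y is the line along which they close (so a half turn about z gives the same grasp; the last joint's range is limited). The gripper opens to 88 mm and grips with 3 to 60 N. Pads are 18 mm wide; open, the fingers measure 123 mm over their backs; the gripper's body (75 mm by 187 mm) begins 45 mm behind the grasp point.
Start: joints at [1.204, 0.536, -0.004, 1.538, 0.003, 1.067, -0.071], TCP at [0.193, -0.621, 0.264] pointing down, gripper open.
Joint ranges: [-2.7, 2.7], [-0.37, 2.16], [-1.27, 1.26], [0.24, 2.4], [-1.31, 4.45], [0.19, 1.91], [-2.76, 2.76]. Speed limits (rad/s): [2.39, 2.39, 3.14, 3.14, 3.14, 3.14, 3.14].

### API

Orientations are given as [roll, pitch, yaw] about the fixed x, y, z axes, in that order (R = Rz(yaw) Ry(pitch) Rx(roll)).
In Python, from cell import ctrl gives the robot as it stands.
- The arm moves only by the tool servo_tool, never from a script. Its argument "increments" is one flat list of numbers, 7 for each row, row after row: the shift along the world's x, y, z as a fraction of full scale, then the turn, a rotation vector about the world's x, y, z as a fraction of full scale, then the closure, from 0 (fully open) to 1 (shut). In form: [dx, dy, dz, rx, ry, rz, gripper, dx, dy, dz, rx, ry, rz, gripper, ...]. A call has exactly 10 rows; each row shifts and turns the commanded pose from where the row before left it; what a row does not reach is not made up. Full scale, the value 1, is 0.12 m for a shift and 180 degrees for a turn. A row lasts 1/10 s, in which the tool goes at most 50 mm and 8.59 degrees, less where a joint would pass 70% of its speed; a pose out of reach is approached as far as the arm can. A call with a number of a shift or a turn outside -1 to 1 is refused whole. A call with a gripper value outside its range is refused whole. The fingers move at their own pace and stop on an object; "grip_force" is the grip in N (left out, the last holds). Time passes only in rows, so rows that do not move let the fingers close, or fill a call up. It gives the time, the measured TCP pose, the force, the opening and the grip force at its end, in the units of the state.
- ctrl.get_state(): the state, without advancing time (a new reading comes with each control period).
- ctrl.snapshot(name): name is "side" or "top"; returns a dict with "color" (480x640x3 uint8, blue, green, red), "fov_y" (degrees; the focal length in pixels is half the picture's height over the tangent of half this angle, whatever the lens; pixels are square), "cx", "cy" (the principal point, pixels), "origin" and "orientation" of the camera in the world. Camera axes: x right, y down, z forward; pixel columns grow to the right and rows downward; lengths in m; the calibration is good to about 2 mm. A picture is of the moment at which its call begins. There is no depth.
- ctrl.finish_job(): hands the job in; it is judged then, once.
Trained networks look in a picture, given as the dict that the camera call returned (one of the last four; its "shot" number tells which), for a name from the list of things; names that differ only in an ending like _2 or _b are one class to them, and where a whole thing is asked for, a point or a joint stands for the part that bears it (a point fixed in the world has none). Each returns a list of dicts, best first, with "confidence" (0 to 1); they miss things now and then, are a little off and sometimes report something else, mostly with a low value. They report only what shows in the picture. A call takes as long as a camera call.
- ctrl.spot_in(picture, target): "position" ([x, y, z] in m, in world coordinates, good to about 4 mm: the middle of the surface that is visible of it).
- ctrl.tip_of(picture, target): "position" ([x, y, z] in m, in world coordinates, good to about 4 mm: a listed point, or the origin of a listed thing).
The state is a dict: "time_s": time; "q": joint angles; "qd": joint speeds; "effort": joint torques, N m; "ee_pos": TCP position; "orientation": TCP orientation; "wrist_force": force on the tool from outside, world axes, zero at the start; "ft_torque": the same for the moment, N m; "grip_width": finger opening in m; "grasp_force": force on a finger pad.
Only numpy, scipy, OpenCV 4.12 (cv2) and the standard library are available. Lean on these libraries where they do the work, as an engineer would, in place of code of your own. Each camera call takes 0.05 s, during which the arm holds its last target. There are 200 camera calls.

## Working session

There is one attempt and no reset: what is moved stays moved. The work goes in short steps, Python scripts to look and compute and a tool call to move; the robot and the scene stay as the last step left them, time stands still between calls to the robot, and variables do not carry over. Pictures are saved under pics/ and viewed, at most 10 in all, crops included, and the job is handed in when it is done.

Besides the shell and the picture viewer there is one more tool, called after ">>>" by a JSON object that holds its "method" and its "body", one argument or row to a line. servo_tool: Moves the arm, as the interface text tells. Shift numbers are shares of 0.12 m and turn numbers shares of 180 degrees, none past 1 either way. Its arguments: {"type":"object","properties":{"increments":{"type":"array"},"grip_force":{"type":"number"}},"required":["increments"]}

```bash
mkdir -p pics
python3 - <<'E'
from cell import ctrl
import cv2
s=ctrl.get_state();print(s['time_s'],s['ee_pos'],s['orientation'],s['grip_width'],ctrl.tip_reach)
for n in ("side","top"):
    p=ctrl.snapshot(n);cv2.imwrite(f"pics/{n}0.png",p['color'])
    print(n,p['origin'],p['orientation'],p['fov_y'])
    for t in ("balance","top_grip","right_grip","tare_top","cup_center","amber_bottle","red_cap_bottle","well_plate"):
        r=ctrl.tip_of(p,t)
        print(t,[([round(float(v),3) for v in d['position']],round(d['confidence'],2)) for d in r[:2]])
E
```

```text
0.0 [ 0.19240767 -0.62028319  0.26283367] [-3.13988126e+00  1.45820740e-04  3.00902599e-01] 0.08823801992617458 0.025
side [0.65802821 0.42375232 1.15570837] [-2.83453862 -0.003966    2.83573248] 48.35889824367113
balance [([0.604, -0.065, -0.002], 0.95)]
top_grip [([0.64, -0.069, 0.266], 0.75)]
right_grip [([0.61, -0.174, 0.236], 0.86)]
tare_top [([0.448, -0.135, 0.051], 0.57)]
cup_center [([0.629, -0.062, 0.094], 0.63)]
amber_bottle [([0.521, 0.132, 0.003], 0.58)]
red_cap_bottle []
well_plate [([0.597, 0.259, 0.0], 0.62)]
top [0.42393511 0.09249536 1.25647742] [-3.03797658e+00 -1.83012281e-03 -1.55080218e+00] 43.161706984707536
balance [([0.607, -0.066, 0.002], 0.75)]
top_grip [([0.636, -0.065, 0.265], 0.93)]
right_grip [([0.605, -0.178, 0.233], 0.92)]
tare_top [([0.45, -0.134, 0.049], 0.58)]
cup_center [([0.627, -0.062, 0.092], 0.82)]
amber_bottle [([0.521, 0.135, -0.001], 0.89)]
red_cap_bottle []
well_plate [([0.6, 0.26, 0.001], 0.79)]
```

View pics/side0.png

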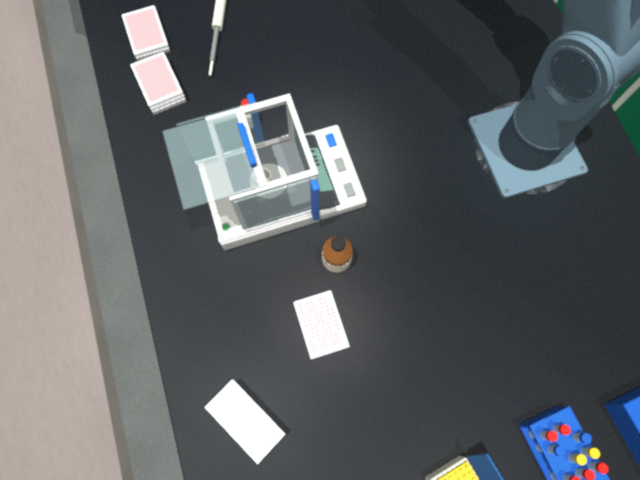

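View pics/top0.png

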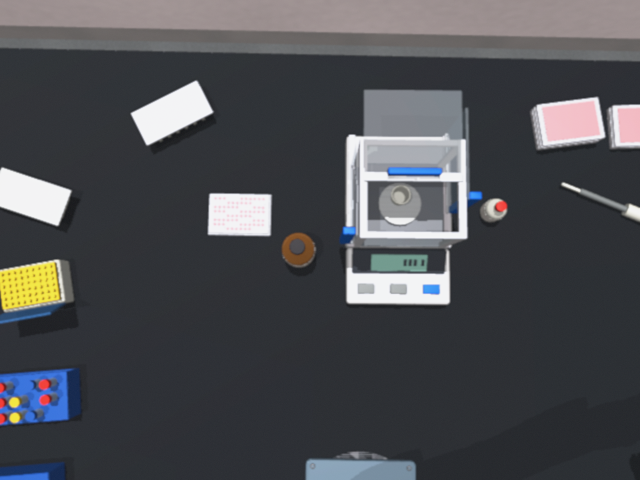

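The balance stands at about (0.606, -0.066) with a yaw of about 1.4°. In the top view the ridge is at pixel (415,171), the right bar at (474,196) and the tare key at (431,289). The red-cap bottle, at (493,210), is close beside the right door. I'll close the fingers and fly high to a point behind the ridge.

>>> {"method": "servo_tool", "body": {
  "increments": [0.2,0.23,0.16,0,0,-0.022,1,0.2,0.23,0.16,0,0,-0.022,1,0.2,0.23,0.16,0,0,-0.022,1,0.2,0.23,0.16,0,0,-0.022,1,0.2,0.23,0,0,0,0,1,0.2,0.23,0,0,0,0,1,0.2,0.23,0,0,0,0,1,0.2,0.23,0,0,0,0,1,0.2,0.23,0,0,0,0,1,0.2,0.23,0,0,0,0,1],
  "grip_force": 10
}}

```text
time_s: 1.9
ee_pos: [0.4334, -0.3436, 0.3407]
orientation: [3.141, -0.0, 0.024]
wrist_force: [0.6, -0.6, -0.7]
grip_width: 0.0103
grasp_force: 0.0
```

>>> {"method": "servo_tool", "body": {
  "increments": [0.2,0.23,0,0,0,0,1,0.2,0.23,0,0,0,0,1,0.2,0.23,0,0,0,0,1,0.2,0.23,0,0,0,0,1,0.2,0.23,0,0,0,0,1,0.2,0.23,0,0,0,0,1,0.2,0.23,0,0,0,0,1,0.2,0.23,0,0,0,0,1,0.2,0.23,0,0,0,0,1,0.2,0.23,0,0,0,0,1]
}}

```text
time_s: 2.9
ee_pos: [0.6734, -0.0677, 0.3406]
orientation: [3.141, -0.0, 0.024]
wrist_force: [0.0, -0.6, -0.2]
grip_width: 0.0006
grasp_force: 0.0
```

>>> {"method": "servo_tool", "body": {
  "increments": [0,0,-0.085,0,0,0,1,0,0,-0.085,0,0,0,1,0,0,-0.085,0,0,0,1,0,0,-0.085,0,0,0,1,0,0,-0.085,0,0,0,1,0,0,-0.085,0,0,0,1,-0.03,0,0,0,0,0,1,-0.03,0,0,0,0,0,1,-0.03,0,0,0,0,0,1,-0.03,0,0,0,0,0,1]
}}

```text
time_s: 3.9
ee_pos: [0.6581, -0.0688, 0.28]
orientation: [3.141, -0.001, 0.024]
wrist_force: [-0.3, -0.6, 0.4]
grip_width: 0.0004
grasp_force: 0.0
```

>>> {"method": "servo_tool", "body": {
  "increments": [-0.03,0,0,0,0,0,1,-0.03,0,0,0,0,0,1,-0.03,0,0,0,0,0,1,-0.03,0,0,0,0,0,1,-0.03,0,0,0,0,0,1,-0.03,0,0,0,0,0,1,-0.03,0,0,0,0,0,1,-0.03,0,0,0,0,0,1,-0.03,0,0,0,0,0,1,-0.03,0,0,0,0,0,1]
}}

```text
time_s: 4.9
ee_pos: [0.6219, -0.069, 0.2793]
orientation: [3.141, 0.0, 0.024]
wrist_force: [1.3, -0.7, -0.2]
grip_width: 0.0001
grasp_force: 0.8
```

>>> {"method": "servo_tool", "body": {
  "increments": [-0.03,0,0,0,0,0,1,-0.03,0,0,0,0,0,1,-0.03,0,0,0,0,0,1,-0.03,0,0,0,0,0,1,-0.03,0,0,0,0,0,1,-0.03,0,0,0,0,0,1,-0.03,0,0,0,0,0,1,-0.03,0,0,0,0,0,1,-0.03,0,0,0,0,0,1,-0.02,0,0,0,0,0,1]
}}

```text
time_s: 5.9
ee_pos: [0.587, -0.0688, 0.2793]
orientation: [-3.142, 0.0, 0.024]
wrist_force: [1.8, -0.1, -0.4]
grip_width: 0.0005
grasp_force: 0.8
```

>>> {"method": "servo_tool", "body": {
  "increments": [-0.01,0,0,0,0,0,1,-0.01,0,0,0,0,0,1,-0.01,0,0,0,0,0,1,-0.01,0,0,0,0,0,1,-0.01,0,0,0,0,0,1,0,0,0,0,0,0,1,0,0,0,0,0,0,1,0,0,0,0,0,0,1,0,0,0,0,0,0,1,0,0,0,0,0,0,1]
}}

```text
time_s: 6.9
ee_pos: [0.5812, -0.0686, 0.2792]
orientation: [-3.141, 0.0, 0.025]
wrist_force: [-0.7, 0.4, -0.2]
grip_width: 0.0003
grasp_force: 0.0
```

Run:
```python
from cell import ctrl
import cv2
p=ctrl.snapshot("side");cv2.imwrite("pics/s1.png",cv2.resize(p['color'][80:260,150:390],None,fx=3,fy=3))
for t in ("top_grip","right_grip"):print(t,[d['position'] for d in ctrl.tip_of(p,t)][:1])
print(ctrl.get_state()['wrist_force'])
```

```text
top_grip [[0.5623, -0.0646, 0.2662]]
right_grip [[0.6085, -0.1728, 0.2359]]
[ 0.29913855 -0.121907   -0.07607771]
```

View pics/s1.png

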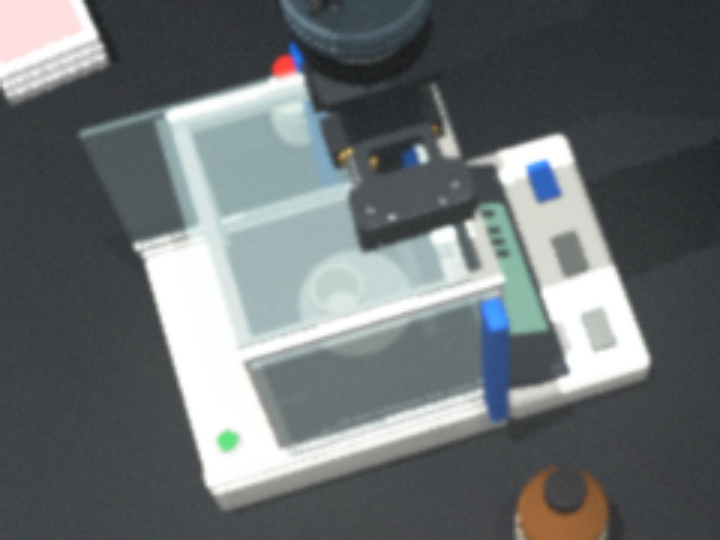

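The ridge is now at about x = 0.565, hidden under the gripper at pixel (415,155). The cup is upright and there is still some travel left. I'll creep to the stop.

>>> {"method": "servo_tool", "body": {
  "increments": [-0.01,0,0,0,0,0,1,-0.01,0,0,0,0,0,1,-0.01,0,0,0,0,0,1,-0.01,0,0,0,0,0,1,-0.01,0,0,0,0,0,1,-0.01,0,0,0,0,0,1,-0.01,0,0,0,0,0,1,0,0,0,0,0,0,1,0,0,0,0,0,0,1,0,0,0,0,0,0,1]
}}

```text
time_s: 8.05
ee_pos: [0.5728, -0.0688, 0.2793]
orientation: [3.142, 0.001, 0.024]
wrist_force: [0.0, 0.5, 0.7]
grip_width: 0.0008
grasp_force: 0.0
```

>>> {"method": "servo_tool", "body": {
  "increments": [-0.01,0,0,0,0,0,1,-0.01,0,0,0,0,0,1,-0.01,0,0,0,0,0,1,-0.01,0,0,0,0,0,1,0,0,0,0,0,0,1,0,0,0,0,0,0,1,0,0,0,0,0,0,1,0,0,0,0,0,0,1,0,0,0,0,0,0,1,0,0,0,0,0,0,1]
}}

```text
time_s: 9.05
ee_pos: [0.5681, -0.0687, 0.2793]
orientation: [-3.142, 0.0, 0.024]
wrist_force: [-0.0, 0.3, 0.1]
grip_width: 0.0007
grasp_force: 0.0
```

>>> {"method": "servo_tool", "body": {
  "increments": [-0.01,0,0,0,0,0,1,-0.01,0,0,0,0,0,1,-0.01,0,0,0,0,0,1,-0.01,0,0,0,0,0,1,-0.01,0,0,0,0,0,1,-0.01,0,0,0,0,0,1,0,0,0,0,0,0,1,0,0,0,0,0,0,1,0,0,0,0,0,0,1,0,0,0,0,0,0,1]
}}

```text
time_s: 10.05
ee_pos: [0.5661, -0.0687, 0.2798]
orientation: [-3.142, -0.012, 0.025]
wrist_force: [20.4, -1.3, -14.7]
grip_width: 0.0003
grasp_force: 9.9
```

The panel is at its stop. I'll back off, lift, and go behind the right bar.

>>> {"method": "servo_tool", "body": {
  "increments": [0.08,0,0,0,0,0,1,0.08,0,0,0,0,0,1,0,0,0.125,0,0,0,1,0,0,0.125,0,0,0,1,0,0,0.125,0,0,0,1,0,0,0.125,0,0,0,1,0.14,-0.25,0,0,0,0,1,0.14,-0.25,0,0,0,0,1,0.14,-0.25,0,0,0,0,1,0.14,-0.25,0,0,0,0,1]
}}

```text
time_s: 11.05
ee_pos: [0.6477, -0.19, 0.3393]
orientation: [-3.141, 0.001, 0.025]
wrist_force: [0.1, 0.2, 0.6]
grip_width: 0.0005
grasp_force: 0.0
```

Run:
```python
from cell import ctrl
import cv2
p=ctrl.snapshot("top");cv2.imwrite("pics/t2.png",cv2.resize(p['color'][70:320,320:540],None,fx=2.4,fy=2.4))
for t in ("top_grip","right_grip","cup_center"):print(t,[d['position'] for d in ctrl.tip_of(p,t)][:1])
s=ctrl.get_state();print(s['ee_pos'],s['wrist_force'])
```

```text
top_grip [[0.5489, -0.0647, 0.2643]]
right_grip [[0.603, -0.1735, 0.2359]]
cup_center [[0.5208, 0.1355, -0.0016]]
[ 0.6471523  -0.18914107  0.33863066] [0.01625083 0.59535315 0.58296296]
```

View pics/t2.png

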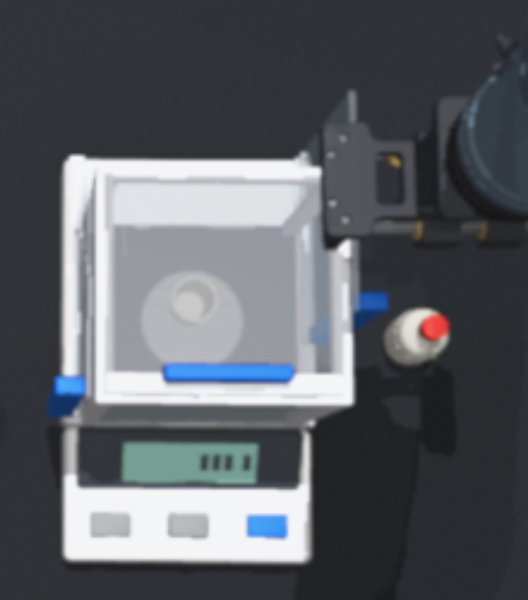

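The top panel is flush at the front, with its ridge at about (228,373) in the crop, and the cup is still standing. The right bar is at (372,303), ahead of the fingers. I'll descend and push.

>>> {"method": "servo_tool", "body": {
  "increments": [0,0,-0.133,0,0,0,1,0,0,-0.133,0,0,0,1,0,0,-0.133,0,0,0,1,0,0,-0.133,0,0,0,1,0,0,-0.133,0,0,0,1,0,0,-0.133,0,0,0,1,0,0,0,0,0,0,1,-0.03,0,0,0,0,0,1,-0.03,0,0,0,0,0,1,-0.03,0,0,0,0,0,1]
}}

```text
time_s: 12.25
ee_pos: [0.6367, -0.189, 0.2445]
orientation: [3.141, -0.001, 0.024]
wrist_force: [0.4, -0.2, 0.1]
grip_width: 0.0004
grasp_force: 0.0
```

>>> {"method": "servo_tool", "body": {
  "increments": [-0.03,0,0,0,0,0,1,-0.03,0,0,0,0,0,1,-0.03,0,0,0,0,0,1,-0.03,0,0,0,0,0,1,-0.03,0,0,0,0,0,1,-0.03,0,0,0,0,0,1,-0.03,0,0,0,0,0,1,-0.03,0,0,0,0,0,1,-0.03,0,0,0,0,0,1,-0.03,0,0,0,0,0,1]
}}

```text
time_s: 13.25
ee_pos: [0.6004, -0.189, 0.2437]
orientation: [3.141, -0.0, 0.024]
wrist_force: [2.0, -1.3, 0.1]
grip_width: 0.0006
grasp_force: 0.8
```

>>> {"method": "servo_tool", "body": {
  "increments": [-0.03,-0.001,0,0,0,0,1,-0.03,-0.001,0,0,0,0,1,-0.03,-0.001,0,0,0,0,1,-0.03,-0.001,0,0,0,0,1,-0.03,-0.001,0,0,0,0,1,-0.03,-0.001,0,0,0,0,1,-0.03,-0.001,0,0,0,0,1,-0.03,-0.001,0,0,0,0,1,-0.02,-0.001,0,0,0,0,1,-0.01,0,0,0,0,0,1]
}}

```text
time_s: 14.25
ee_pos: [0.5678, -0.1897, 0.2434]
orientation: [-3.141, 0.0, 0.024]
wrist_force: [1.4, 1.3, -1.3]
grip_width: 0.0007
grasp_force: 0.8
```

>>> {"method": "servo_tool", "body": {
  "increments": [-0.01,0,0,0,0,0,1,-0.01,0,0,0,0,0,1,-0.01,0,0,0,0,0,1,-0.01,0,0,0,0,0,1,-0.01,0,0,0,0,0,1,-0.01,0,0,0,0,0,1,-0.01,0,0,0,0,0,1,0,0,0,0,0,0,1,0,0,0,0,0,0,1,0,0,0,0,0,0,1]
}}

```text
time_s: 15.25
ee_pos: [0.562, -0.1899, 0.2436]
orientation: [3.141, -0.005, 0.025]
wrist_force: [8.9, 1.1, -6.6]
grip_width: 0.0007
grasp_force: 4.8
```

>>> {"method": "servo_tool", "body": {
  "increments": [-0.01,0,0,0,0,0,1,0.1,0,0,0,0,0,1,0.1,0,0,0,0,0,1,0,0,0.27,0,0,0,1,0,0,0.27,0,0,0,1,0,0,0.27,0,0,0,1,-0.28,0.115,0,0,0,0,1,-0.28,0.115,0,0,0,0,1,-0.28,0.115,0,0,0,0,1,-0.28,0.115,0,0,0,0,1]
}}

```text
time_s: 16.25
ee_pos: [0.4461, -0.1347, 0.3405]
orientation: [3.141, 0.001, 0.024]
wrist_force: [0.7, -0.6, -0.7]
grip_width: 0.0002
grasp_force: 0.0
```

Run:
```python
from cell import ctrl
import cv2
for n in("top","side"):
    p=ctrl.snapshot(n)
    c=p['color'][70:320,320:540] if n=="top" else p['color'][80:260,150:390]
    cv2.imwrite(f"pics/{n}3.png",cv2.resize(c,None,fx=2.4,fy=2.4))
    for t in ("right_grip","tare_top","cup_center","balance","top_grip"):print(t,[(d['position'],d['confidence']) for d in ctrl.tip_of(p,t)][:1])
s=ctrl.get_state();print(s['ee_pos'],s['wrist_force'])
```

```text
right_grip []
tare_top [([0.4504, -0.1322, 0.0498], 0.46)]
cup_center []
balance []
top_grip [([0.548, -0.0616, 0.2616], 0.68)]
right_grip [([0.5456, -0.1716, 0.2359], 0.52)]
tare_top [([0.4543, -0.1345, 0.0529], 0.57)]
cup_center []
balance []
top_grip [([0.5512, -0.0667, 0.2654], 0.63)]
[ 0.44853633 -0.13480977  0.34054849] [0.63341063 0.06390078 0.64560201]
```

View pics/top3.png

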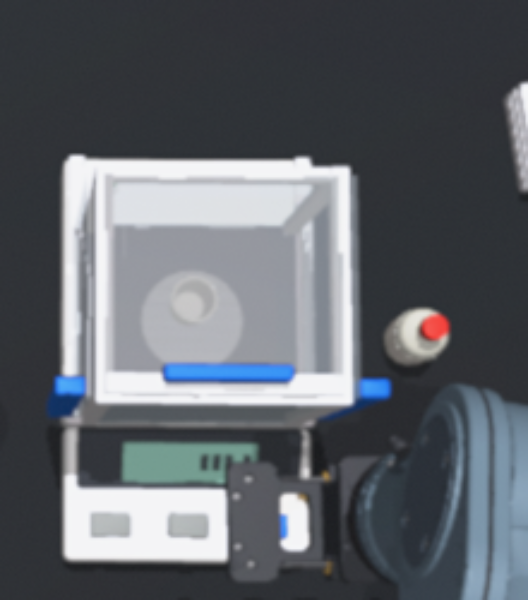

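View pics/side3.png

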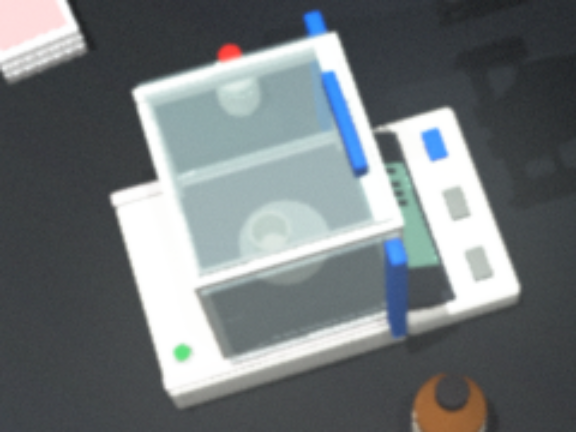

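Both bars line up, at (70,386) and (374,389) in the top crop, and nothing overhangs at the rear. So the shield is closed, and the cup is standing. I'll descend over the tare key next.

>>> {"method": "servo_tool", "body": {
  "increments": [0.02,0,-0.3,0,0,0,1,0,0,-0.3,0,0,0,1,0,0,-0.3,0,0,0,1,0,0,-0.3,0,0,0,1,0,0,-0.3,0,0,0,1,0,0,-0.3,0,0,0,1,0,0,-0.3,0,0,0,1,0,0,-0.04,0,0,0,1,0,0,-0.02,0,0,0,1,0,0,0,0,0,0,1]
}}

```text
time_s: 17.85
ee_pos: [0.4516, -0.1349, 0.0826]
orientation: [3.141, -0.002, 0.024]
wrist_force: [0.6, -0.3, 0.8]
grip_width: 0.0001
grasp_force: 0.0
```

>>> {"method": "servo_tool", "body": {
  "increments": [0,0,-0.01,0,0,0,1,0,0,-0.01,0,0,0,1,0,0,-0.01,0,0,0,1,0,0,-0.01,0,0,0,1,0,0,-0.01,0,0,0,1,0,0,-0.01,0,0,0,1,0,0,-0.01,0,0,0,1,0,0,-0.01,0,0,0,1,0,0,0,0,0,0,1,0,0,0,0,0,0,1]
}}

```text
time_s: 18.85
ee_pos: [0.4507, -0.1347, 0.0723]
orientation: [3.141, -0.0, 0.024]
wrist_force: [-1.4, 0.2, 8.7]
grip_width: 0.0004
grasp_force: 4.1
```

>>> {"method": "servo_tool", "body": {
  "increments": [0,0,-0.005,0,0,0,1,0,0,-0.005,0,0,0,1,0,0,-0.005,0,0,0,1,0,0,-0.005,0,0,0,1,0,0,0,0,0,0,1,0,0,0,0,0,0,1,0,0,0,0,0,0,1,0,0,0,0,0,0,1,0,0,0,0,0,0,1,0,0,0,0,0,0,1]
}}

```text
time_s: 19.85
ee_pos: [0.4507, -0.1347, 0.0715]
orientation: [3.141, -0.0, 0.024]
wrist_force: [-8.2, 1.9, 32.8]
grip_width: 0.0005
grasp_force: 16.6
```

The key is bottomed. I'll release it and rise.

>>> {"method": "servo_tool", "body": {
  "increments": [0,0,0.04,0,0,0,1,0,0,0.08,0,0,0,1,0,0,0.3,0,0,0,1,0,0,0.3,0,0,0,1,0,0,0.3,0,0,0,1,0,0,0.3,0,0,0,1,0,0,0.3,0,0,0,1,-0.1,-0.3,0.3,0,0,0,1,0,-0.3,0,0,0,0,1,0,-0.3,0,0,0,0,1]
}}

```text
time_s: 20.85
ee_pos: [0.4392, -0.2424, 0.3]
orientation: [3.14, -0.002, 0.025]
wrist_force: [0.4, -0.0, 0.0]
grip_width: 0.0004
grasp_force: 0.0
```

Run:
```python
from cell import ctrl
import cv2
p=ctrl.snapshot("side");cv2.imwrite("pics/s4.png",cv2.resize(p['color'][80:290,150:390],None,fx=2.4,fy=2.4))
for t in ("right_grip","tare_top","top_grip"):print(t,[(d['position'],d['confidence']) for d in ctrl.tip_of(p,t)][:1])
s=ctrl.get_state();print(s['ee_pos'],s['wrist_force'],s['time_s'])
```

```text
right_grip [([0.5472, -0.1729, 0.2367], 0.6)]
tare_top [([0.4509, -0.1346, 0.0511], 0.7)]
top_grip [([0.5486, -0.069, 0.2685], 0.7)]
[ 0.43870217 -0.24127942  0.29818619] [-0.21108357  0.30734881  0.49883631] 21.05
```

View pics/s4.png

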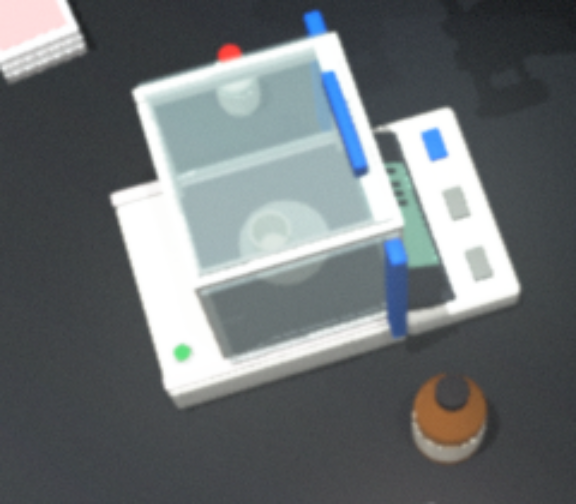

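The shield is shut all round: the ridge is at (345,122) and the bars are at (316,22) and (397,285). The tare key at (434,144) is up again, and the cup and bottles haven't moved.

```bash
python3 -c "
from cell import ctrl
print(ctrl.finish_job())"
```

```text
the job is handed in; nothing more can be done
None
```

I pushed the top panel and then the right door fully shut, pressed the tare key to the bottom and let it come up, and handed the job in at about 21 s; peak force readings were about 20 N on the top panel, 9 N on the door and 33 N on the key, and the final picture showed the cup and bottles where they were (I didn't recheck the well plate).

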